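Zero the workshop scale and weigh a set of pegs

ROBOT

A 6-joint arm with a two-finger parallel gripper is mounted at the origin on a cart in front of the work surface, level with it; the furniture and walls round the work are solid. World frame = base frame: x ahead of the robot, y to its left, z up, the work surface at z = 0. Lengths are in mm, angles in rad, forces in N, time in s.
With the tool pointing down it reaches from about 275 to 775 mm from the base axis. Payload 14.6 kg.
Tool frame: the origin (TCP) lies at the very end of the fingers, on their centre line; the grasp point (between the pads) lies 19 mm behind it (r.tcp_to_grasp is the distance from the TCP to the grasp point, in mm); z points along the fingers, y is the line along which they close (so a half turn about z gives the same grasp; the last joint's range is limited). The gripper opens to 85 mm and grips with 20 to 120 N. Pads are 22 mm wide; open, the fingers measure 114 mm over their backs; the gripper's body (76 mm by 85 mm) begins 54 mm behind the grasp point. The pads swing forward as they close: fully open they stand 13 mm farther back than shut.
Start: joints at [1.138, 0.263, -0.048, 1.259, 0, 1.415], TCP at [143.981, 504.874, 231.278] pointing down, gripper open.
Joint ranges: [-2.65, 2.65], [-0.89, 1.7], [-1.18, 1.37], [-2.13, 2.11], [-1.35, 1.29], [-3.14, 3.14]. Speed limits (rad/s): [1.89, 1.89, 2.57, 2.79, 3.14, 3.14].

INTERFACE

Orientations are given as a rotation vector (axis times angle).
In Python, from station import r, snapshot, nets gives the robot as it stands.
- The arm moves only by the tool arm_command, never from a script. Its argument "steps" is one flat list of numbers, 5 for each row, row after row: the shift along the world's x, y, z in m, then the turn about the world's z in rad, then the opening, from 0 (shut) to 1 (fully open). A call has 1 to 5 rows; each row shifts and turns the commanded pose from where the row before left it; what a row does not reach is not made up. A row lasts 1/8 s, in which the tool goes at most 62.5 mm and 10.7 degrees, less where a joint would pass 70% of its speed; a pose out of reach is approached as far as the arm can. A call with a gripper value outside its range is refused whole. The fingers move at their own pace and stop on an object; the grip force is fixed at half the most. Time passes only in rows, so rows that do not move let the fingers close. It gives the time, the measured TCP pose, the force, the opening and the grip force at its end, in the units of the state.
- r.get_obs(): the state, without advancing time (a new reading comes with each control period).
- snapshot(name): name is "side" or "top" or "wrist"; returns a dict with "color" (420x560x3 uint8, blue, green, red), "fx", "fy", "cx", "cy" (pixels), "eye" and "orientation" of the camera in the world. Camera axes: x right, y down, z forward; pixel columns grow to the right and rows downward; lengths in mm; the calibration is good to about 2 mm. A picture is of the moment at which its call begins. There is no depth.
- r.hand_in(): hands the job in; it is judged then, once.
Trained networks look in a picture, given as the dict that the camera call returned (one of the last four; its "shot" number tells which), for a name from the list of things; names that differ only in an ending like _2 or _b are one class to them, and where a whole thing is asked for, a point or a joint stands for the part that bears it (a point fixed in the world has none). Each returns a list of dicts, best first, with "p" (0 to 1); they miss things now and then, are a little off and sometimes report something else, mostly with a low value. They report only what shows in the picture. A call takes as long as a camera call.
- nets.find_in(picture, label): "extent" ([left, top, right, bottom] in pixels, round what is visible of it).
- nets.masks_of(picture, label): "region" (420x560 bool, what is visible of it) and "extent" ([left, top, right, bottom] in pixels, round what is visible of it).
The state is a dict: "t": time; "q": joint angles; "joint_vel": joint speeds; "joint_torque": joint torques, N m; "tool_pos": TCP position; "tcp_rot": TCP orientation; "wrist_force": force on the tool from outside, world axes, zero at the start; "ft_torque": the same for the moment, N m; "width": finger opening in mm; "grasp_force": force on a finger pad.
Only numpy, scipy, OpenCV 4.12 (cv2) and the standard library are available. Lean on these libraries where they do the work, as an engineer would, in place of code of your own. Each camera call takes 0.05 s, during which the arm holds its last target. There are 200 camera calls.

TASK

Weigh the set of four pegs. First roll the scale's little zero wheel until the long mark on the dial stands under the needle; then take the steel scoop by its wooden handle, carry it over the scale and tip the pegs gently out of its open edge into the pan, without spilling any, and stand the empty scoop level on the bench again, clear of the scale. Leave the other things on the bench where they are.

Things in the scene. Friction and masses are not known exactly. Their poses are not given: they have to be found in the camera images.
- scale: Grey spring scale, fixed to the bench; foot 232 x 160 mm (x -155 to +77, y +-80 mm in its frame). Origin on the bench; x to its back, y to its left seen from the front, z up. Housing 76 mm high, pan above it; in front (-x) a console face slopes up to the pan, 0.60 rad (34 deg) from level, with a covered 77 mm dial (left half) and the zero wheel (right half).
- wheel_crest (a point): Outermost point of the ribbed steel zero wheel (36 mm across, 11 mm wide, 7 mm of it out of the face). z: outward normal of the sloping face; x up the slope (the axle's direction); y to the scale's left. Roll it: press a fingertip on the crest along -z (2 to 15 N) and move along y. The pan's rim stands 9 mm behind it, 37 mm higher: lean the finger like the face, not straight down.
- zero_wheel (a joint): Turn of the zero wheel, rad; starts at 0.6 to 1.3. Moving the crest along its +y (to the left seen from the front) makes it fall, along -y makes it grow; 18 mm at the crest is 1 rad. Light friction; it stays where it is left.
- scale_dial (a joint): Turn of the dial plate, rad, clockwise positive, geared: 0.6 x zero_wheel. 0 = the long zero mark stands under the needle of the empty scale (needle straight up the slope). Marks are 0.12 rad apart.
- pan_floor (a point): Centre of the inner floor of the scale's square aluminium pan (inside 159 x 159 mm; rim 23 mm above this point, wall 3 mm); axes as the scale's. About 87 mm above the bench; the pan sinks up to 7 mm on its spring under load, which turns the needle.
- scoop: Loose steel sorting scoop, 0.14 kg: tray 110 mm long (x), 96 mm wide (y), sheet 2.5 mm, lips 22 mm high at both sides and the handle end (-x), none at the mouth (+x). Origin under the middle of the tray, z up. Wooden handle along x behind the tray, x = -145 to -65 mm, 16 mm wide (y), 13 to 35 mm above the underside.
- scoop_mouth (a point): Middle of the scoop's open edge, on the tray's floor: x = +55 mm, z = 2.5 mm in the scoop's frame; axes as the scoop's.
- scoop_grip (a point): Middle of the wooden handle: x = -105 mm, z = 24 mm in the scoop's frame; axes as the scoop's.
- peg_1: One of four black violin pegs, about 14 g, 67 mm long: round 8 mm shank, 10 mm collar, flat round thumb-piece 18 mm across, 8 mm thick. Origin under the collar, 5 mm below the axis; x to the shank end (+40 mm), thumb-piece to -28 mm. They start side by side in the scoop, shanks to the mouth, and slide out when the tray is tipped 25 to 40 degrees.
- peg_2: One of four black violin pegs, about 14 g, 67 mm long: round 8 mm shank, 10 mm collar, flat round thumb-piece 18 mm across, 8 mm thick. Origin under the collar, 5 mm below the axis; x to the shank end (+40 mm), thumb-piece to -28 mm. They start side by side in the scoop, shanks to the mouth, and slide out when the tray is tipped 25 to 40 degrees.
- peg_3: One of four black violin pegs, about 14 g, 67 mm long: round 8 mm shank, 10 mm collar, flat round thumb-piece 18 mm across, 8 mm thick. Origin under the collar, 5 mm below the axis; x to the shank end (+40 mm), thumb-piece to -28 mm. They start side by side in the scoop, shanks to the mouth, and slide out when the tray is tipped 25 to 40 degrees.
- peg_4: One of four black violin pegs, about 14 g, 67 mm long: round 8 mm shank, 10 mm collar, flat round thumb-piece 18 mm across, 8 mm thick. Origin under the collar, 5 mm below the axis; x to the shank end (+40 mm), thumb-piece to -28 mm. They start side by side in the scoop, shanks to the mouth, and slide out when the tray is tipped 25 to 40 degrees.
- desk_lamp: Desk lamp that stands fixed on the bench near the scoop, an obstacle for the gripper: white foot 110 (x) x 150 mm (y), 18 mm high, and a flat bar arm, 36 mm wide (y), rising from 10 mm behind the origin and leaning 6 degrees back (+x) to 385 mm height. Origin on the bench.
- calculator: Bystander: pocket calculator 130 x 75 x 16 mm. Origin under its middle.
- tailpiece: Bystander: black violin tailpiece 111 x 43 x 9 mm. Origin under its middle.
- wax_block: Bystander: yellow-brown wax block 35 x 60 x 22 mm. Origin under its middle.
- thumb_plane: Bystander: small oval thumb plane 25 x 50 x 30 mm. Origin under its middle.

How it is judged (in metres and radians):
On the way, in this order (a step that is already met when the one before it is completed fails the run):
1. The dial's zero mark stands under the needle (within half a division), the scoop still stands on the bench (value of joint scale_dial between -0.06 and 0.06 rad and height (world z) of scoop below 0.006 m and angle between scoop's own z axis and vertical below 0.08 rad), for 0.3 s.
2. The scoop is tipped, mouth down by more than 20 degrees, with its open edge over the pan (angle between scoop_mouth's own x axis and vertical above 1.92 rad and z of scoop_mouth in the frame of pan_floor above 0 m and x of scoop_mouth in the frame of pan_floor between -0.085 and 0.085 m and y of scoop_mouth in the frame of pan_floor between -0.085 and 0.085 m), for 0.1 s.
3. All four pegs lie in the pan (x of peg_1 in the frame of pan_floor between -0.08 and 0.08 m and y of peg_1 in the frame of pan_floor between -0.08 and 0.08 m and z of peg_1 in the frame of pan_floor between -0.004 and 0.035 m and x of peg_2 in the frame of pan_floor between -0.08 and 0.08 m and y of peg_2 in the frame of pan_floor between -0.08 and 0.08 m and z of peg_2 in the frame of pan_floor between -0.004 and 0.035 m and x of peg_3 in the frame of pan_floor between -0.08 and 0.08 m and y of peg_3 in the frame of pan_floor between -0.08 and 0.08 m and z of peg_3 in the frame of pan_floor between -0.004 and 0.035 m and x of peg_4 in the frame of pan_floor between -0.08 and 0.08 m and y of peg_4 in the frame of pan_floor between -0.08 and 0.08 m and z of peg_4 in the frame of pan_floor between -0.004 and 0.035 m), for 0.2 s.
At the end, for the whole second after the job is handed in: All four pegs lie in the scale's pan at rest (within 80 mm of its middle along both its sides, and no more than 35 mm above its floor), the dial's zero setting is still within 0.06 rad, and the scoop stands on the bench, level within 0.08 rad, underside within 6 mm of the surface, at rest (all of step 1 and all of step 3 and linear speed of each of peg_1, peg_2, peg_3, peg_4, scoop below 0.02 m/s); the robot touches nothing.
It fails at once if a peg is spilled: away from the scoop and lower than the pan ((height (world z) of peg_1 below 0.06 m and distance between peg_1 and scoop above 0.11 m) or (height (world z) of peg_2 below 0.06 m and distance between peg_2 and scoop above 0.11 m) or (height (world z) of peg_3 below 0.06 m and distance between peg_3 and scoop above 0.11 m) or (height (world z) of peg_4 below 0.06 m and distance between peg_4 and scoop above 0.11 m)).
It fails at once if a peg is dropped from a height or flung (faster than 1.2 m/s) (linear speed of any of peg_1, peg_2, peg_3, peg_4 above 1.2 m/s).
It fails at once if another thing on the bench is moved by more than 20 mm (distance of any of calculator, tailpiece, wax_block, thumb_plane from where it was at the start of the episode above 0.02 m).
It also fails if it takes over 72 s, if anything falls off the work surface, if the arm or the gripper's body presses on something with over 40 N, if the wrist force passes 120 N, or if a joint passes its speed limit or range.

## Working session

There is one attempt and no reset: what is moved stays moved. The work goes in short steps, Python scripts to look and compute and a tool call to move; the robot and the scene stay as the last step left them, time stands still between calls to the robot, and variables do not carry over. Pictures are saved under pics/ and viewed, at most 10 in all, crops included, and the job is handed in when it is done.

Besides the shell and the picture viewer there is one more tool, called after "Call:" by a JSON object that holds its "name" and its "arguments". arm_command: Moves the arm, as the interface text tells. Its arguments: {"type":"object","properties":{"steps":{"type":"array","items":{"type":"number"}}},"required":["steps"]}

```bash
ls; mkdir -p pics; cat > h.py <<'E'
import numpy as np, cv2
from scipy.spatial.transform import Rotation as R
from station import r, snapshot, nets
def cam(s):
    o=np.array(s["orientation"],float)
    M=R.from_rotvec(o).as_matrix() if o.shape==(3,) else (o if o.shape==(3,3) else R.from_quat(o).as_matrix())
    return M,np.array(s["eye"],float)
def ray(s,u,v):
    M,e=cam(s); return e, M@np.array([(u-s["cx"])/s["fx"],(v-s["cy"])/s["fy"],1.])
def onz(s,u,v,z):
    e,d=ray(s,u,v); return e+d*(z-e[2])/d[2]
def proj(s,P):
    M,e=cam(s); c=(np.atleast_2d(P)-e)@M; return np.c_[c[:,0]/c[:,2]*s["fx"]+s["cx"],c[:,1]/c[:,2]*s["fy"]+s["cy"]]
E
python3 - <<'E'
from h import *
print({k:np.round(v,3).tolist() if not isinstance(v,(int,float)) else v for k,v in r.get_obs().items()})
S={}
for n in("top","side"):
    s=snapshot(n);S[n]=s
    print(n,[s[k] for k in("fx","fy","cx","cy","eye","orientation","shot")])
    cv2.imwrite(f"pics/{n}0.png",s["color"])
    for l in("scale","wheel_crest","zero_wheel","scale_dial","scoop","scoop_grip","peg_1","desk_lamp","calculator","tailpiece","wax_block","thumb_plane"):
        print(n,l,[(round(d["p"],2),np.round(d["extent"]).tolist()) for d in nets.find_in(s,l)[:4]])
E
```

```text
pics
{'t': 0.0, 'q': [1.138, 0.264, -0.049, 1.259, -0.0, 1.415], 'joint_vel': [0.001, 0.001, -0.001, -0.001, 0.001, -0.0], 'joint_torque': [-0.001, -63.762, 38.457, 0.014, -0.0, -0.0], 'tool_pos': [143.882, 504.641, 230.824], 'tcp_rot': [-0.435, -3.111, 0.002], 'wrist_force': [-0.481, -0.096, -0.552], 'ft_torque': [0.012, 0.015, -0.025], 'grasp_force': 0.0, 'width': 85.3246105865958}
top [475.6685601850586, 475.6685601850586, 283.645853672364, 198.51587717854736, array([ 265.24473637,  -70.73067953, 1195.29184466]), array([-2.13060258,  2.11455245, -0.17712932]), 1]
top scale [(0.65, [191.0, 110.0, 268.0, 221.0])]
top wheel_crest []
top zero_wheel [(0.44, [248.0, 189.0, 256.0, 186.0])]
top scale_dial [(0.56, [204.0, 186.0, 232.0, 211.0])]
top scoop [(0.57, [325.0, 201.0, 412.0, 243.0])]
top scoop_grip [(0.89, [323.0, 201.0, 410.0, 245.0])]
top peg_1 [(0.65, [345.0, 208.0, 365.0, 216.0]), (0.52, [339.0, 225.0, 366.0, 233.0])]
top desk_lamp []
top calculator [(0.63, [136.0, 224.0, 195.0, 270.0])]
top tailpiece [(0.89, [156.0, 142.0, 176.0, 184.0]), (0.71, [158.0, 198.0, 173.0, 211.0])]
[... 424 characters left out ...]
86.0, 309.0])]
side zero_wheel [(0.5, [256.0, 258.0, 265.0, 263.0])]
side scale_dial [(0.8, [249.0, 274.0, 285.0, 304.0]), (0.32, [305.0, 218.0, 312.0, 233.0])]
side scoop [(0.6, [284.0, 191.0, 337.0, 239.0])]
side scoop_grip [(0.94, [285.0, 189.0, 332.0, 242.0]), (0.52, [278.0, 186.0, 293.0, 204.0])]
side peg_1 [(0.63, [291.0, 218.0, 308.0, 233.0]), (0.52, [315.0, 217.0, 321.0, 227.0]), (0.44, [320.0, 220.0, 329.0, 238.0])]
side desk_lamp [(0.41, [248.0, 249.0, 283.0, 306.0])]
side calculator [(0.9, [292.0, 341.0, 351.0, 399.0])]
side tailpiece [(0.85, [164.0, 354.0, 229.0, 374.0])]
side wax_block [(0.57, [280.0, 186.0, 293.0, 203.0])]
side thumb_plane [(0.65, [248.0, 349.0, 272.0, 376.0])]
```

View pics/top0.png

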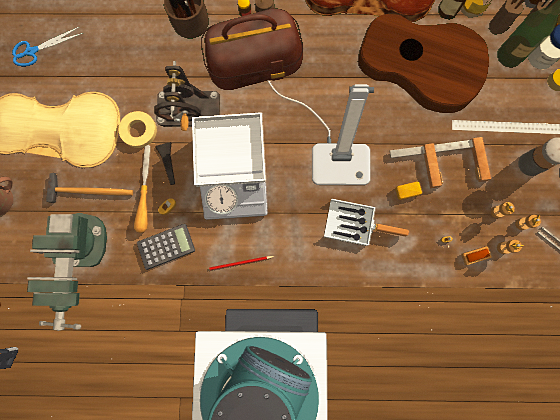

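View pics/side0.png

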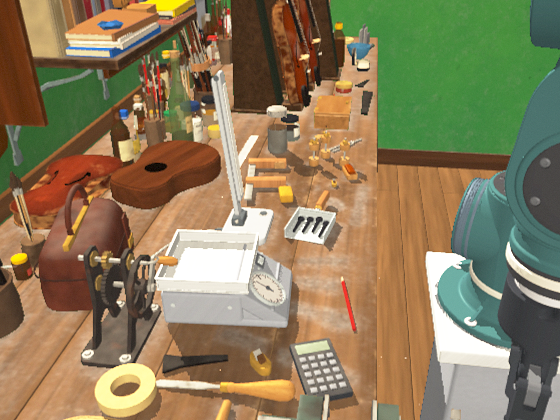

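```bash
cat >> h.py <<'E'
from scipy.optimize import minimize
def box(x0,x1,y0,y1,z0,z1): return np.array([[x,y,z] for x in(x0,x1) for y in(y0,y1) for z in(z0,z1)],float)
def T(P,p): 
    c,s=np.cos(p[2]),np.sin(p[2]); return np.c_[c*P[:,0]-s*P[:,1]+p[0],s*P[:,0]+c*P[:,1]+p[1],P[:,2]]
SCALE=[np.vstack([box(-155,77,-80,80,0,24),box(-85,77,-80,80,24,76)]),box(-82.5,82.5,-82.5,82.5,84,110)]
SCOOP=[box(-55,55,-48,48,0,22),box(-145,-65,-8,8,13,35)]
LAMP=[box(-55,55,-75,75,0,18)]
def sil(s,parts,p):
    m=np.zeros((420,560),np.uint8)
    for P in parts: cv2.fillConvexPoly(m,cv2.convexHull((proj(s,T(P,p))*16).round().astype(np.int32)),255,shift=4)
    return m
def fit(shots,masks,parts,p0):
    bl=lambda m:cv2.GaussianBlur(m.astype(np.float32),(0,0),1.5)
    ms=[bl(m.astype(np.uint8)*255) for m in masks]
    f=lambda p:sum(((bl(sil(s,parts,p))-m)**2).mean() for s,m in zip(shots,ms))
    o=minimize(f,p0,method="Nelder-Mead",options=dict(initial_simplex=np.array(p0)+np.array([[0,0,0],[15,0,0],[0,15,0],[0,0,.15]])))
    return o.x,o.fun
def wire(img,s,parts,p,k,off,col):
    for P in parts:
        q=(proj(s,T(P,p))-off)*k
        for i in range(8):
            for b in(1,2,4):
                if not i&b: cv2.line(img,tuple(np.int32(q[i])),tuple(np.int32(q[i|b])),col,1)
E
python3 - <<'E'
from h import *
t=snapshot("top");d=snapshot("side")
c=onz(t,228,150,110);print("pan guess",c); g=onz(t,350,222,10);print("scoop",g,onz(t,405,232,24)); print("lamp",onz(t,342,165,10))
def mk(s,l,xy):
    L=[x for x in nets.masks_of(s,l) if x["region"][xy[1],xy[0]]]
    print(l,[(round(x["p"],2),np.round(x["extent"]).tolist()) for x in L]); return L[0]["region"] if L else None
for l,parts,p0,a,b in(("scale",SCALE,[c[0],c[1],0],(228,150),(230,300)),("scoop",SCOOP,[g[0],g[1],1.5],(370,220),(300,225))):
    M=[(s,m) for s,m in((t,mk(t,l,a)),(d,mk(d,l,b))) if m is not None]
    p,f=fit([m[0] for m in M],[m[1] for m in M],parts,p0);print(l,np.round(p,3),f)
    globals()["P"+l]=p
k=4
im=cv2.resize(t["color"][105:250,185:280],None,fx=k,fy=k,interpolation=2)
P0=Pscale
B=[box(-155,77,-80,80,0,1e-3),box(-82.5,82.5,-82.5,82.5,84,110)]
wire(im,t,B,Pscale,k,[185,105],(0,0,255))
i2=cv2.resize(t["color"][140:250,315:415],None,fx=k,fy=k,interpolation=2)
wire(i2,t,SCOOP,Pscoop,k,[315,140],(0,0,255))
o=np.zeros((600,800,3),np.uint8);o[:580,:380]=im;o[:440,385:785]=i2
cv2.imwrite("pics/fit1.png",o)
E
```

```text
pan guess [576.68434078  75.77965937 110.        ]
scoop [ 420.26518848 -222.36122656   10.        ] [ 394.57717033 -355.47218434   24.        ]
lamp [ 567.17559979 -204.27935033   10.        ]
scale [(0.65, [193.0, 114.0, 270.0, 222.0])]
scale [(0.8, [155.0, 231.0, 291.0, 327.0])]
scale [5.83276e+02 7.55280e+01 8.60000e-02] 145.09597778320312
scoop []
scoop []
scoop [ 420.265 -222.361    1.5  ] 0.0
```

View pics/fit1.png

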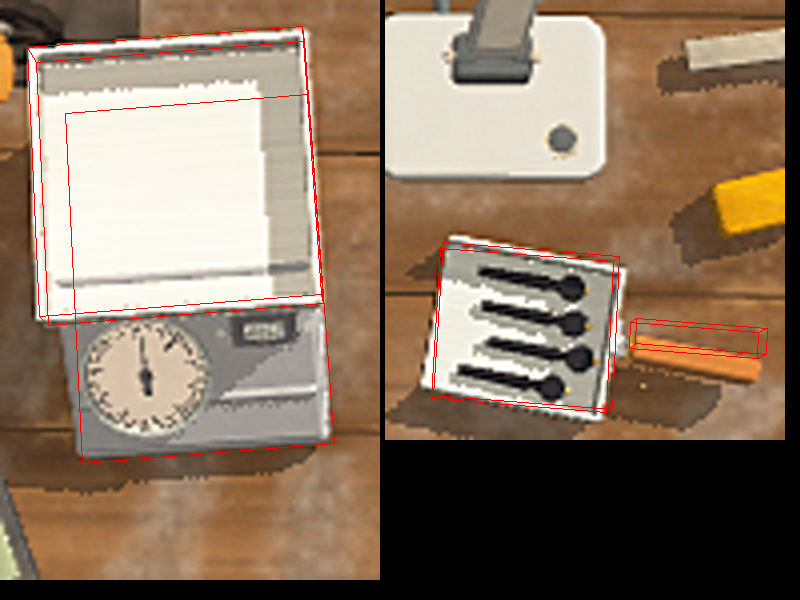

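```bash
python3 - <<'E'
from h import *
t=snapshot("top")
Ps=[583.3,75.5,.086]
w=onz(t,185+264/4,105+328/4,73);c,s=np.cos(Ps[2]),np.sin(Ps[2]);print("wheel",w, "in scale",np.array([[c,s],[-s,c]])@(w[:2]-Ps[:2]))
dc=onz(t,185+146/4,105+376/4,50);print("dial in scale",np.array([[c,s],[-s,c]])@(dc[:2]-Ps[:2]))
px=np.array([[450,237],[625,267],[602,418],[425,388],[757,372]],float)
px=px-[385,0];px=px/4+[315,140]
M=np.array([[55,-48,22],[-55,-48,22],[-55,48,22],[55,48,22],[-145,0,30.]])
o=minimize(lambda p:((proj(t,T(M,p))-px)**2).sum(),[420,-222,1.4],method="Nelder-Mead");print(o.x,o.fun);p=o.x
print((proj(t,T(M,p))-px).round(1))
print("grip",T(np.array([[-105.,0,24],[-85,0,24],[55,0,2.5]]),p))
E
```

```text
wheel [495.30132418  22.55363962  73.        ] in scale [-92.22123349 -45.1921245 ]
dial in scale [-111.54221032   30.37036094]
[ 418.97648608 -220.58813607    1.39104288] 1.8813337866266582
[[ 0.1 -0.1]
 [-0.1  0.4]
 [-0.4  0.6]
 [-0.3 -0.3]
 [ 0.8 -0.6]]
grip [[ 400.20385086 -323.89635533   24.        ]
 [ 403.7795909  -304.21859928   24.        ]
 [ 428.8097712  -166.47430693    2.5       ]]
```

Call:
{"name": "arm_command", "arguments": {"steps": [0.06, -0.05, 0, 0.07, 0, 0.06, -0.06, 0, 0.07, 0, 0.06, -0.06, 0, 0.07, 0, 0.06, -0.06, 0, 0.07, 0, 0.06, -0.06, 0, 0.08, 0]}}

```text
t: 2.28
tool_pos: [370.0, 286.4, 231.5]
tcp_rot: [-0.133, 3.138, 0.0]
wrist_force: [0.9, 2.0, -0.3]
width: 0.1
grasp_force: 0.0
```

Call:
{"name": "arm_command", "arguments": {"steps": [0.03, -0.05, 0, 0, 0, 0.03, -0.05, 0, 0, 0, 0.03, -0.05, 0, 0, 0, 0.03, -0.05, 0, 0, 0, 0, -0.04, 0, 0, 0]}}

```text
t: 2.9
tool_pos: [490.2, 45.8, 230.9]
tcp_rot: [-0.127, 3.139, -0.0]
wrist_force: [0.2, 0.7, 0.3]
width: -0.5
grasp_force: 0.0
```

```bash
python3 - <<'E'
from h import *
o=r.get_obs();print(np.round(o["q"],3),np.round(o["tool_pos"],1),np.round(o["tcp_rot"],3),o["t"])
w=snapshot("wrist");print(w["eye"],w["orientation"],w["fx"],w["cx"],w["cy"])
cv2.imwrite("pics/w1.png",w["color"])
for l in("wheel_crest","zero_wheel","scale_dial"):print(l,[(round(d["p"],2),np.round(d["extent"]).tolist()) for d in nets.find_in(w,l)[:3]])
E
```

```text
[-0.072  0.207 -0.126  1.238 -0.    -0.153] [490.2  45.8 230.9] [-0.127  3.139 -0.   ] 2.9
[412.0195832   40.23633318 373.60001388] [1.97196334 2.13975458 0.33577867] 320.05364524462874 281.159762877533 212.46835948199814
wheel_crest [(0.78, [232.0, 136.0, 374.0, 208.0])]
zero_wheel [(0.73, [248.0, 191.0, 272.0, 202.0])]
scale_dial [(0.88, [303.0, 142.0, 370.0, 209.0]), (0.22, [213.0, 210.0, 408.0, 372.0])]
```

View pics/w1.png

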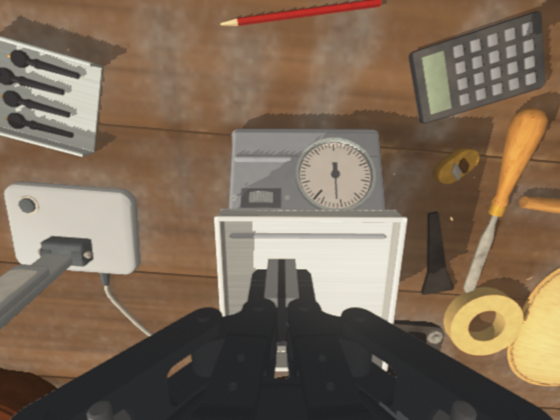

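```bash
cat >> h.py <<'E'
PS=[583.3,75.5,.086]
def inS(P): return T(np.atleast_2d(P)-[PS[0],PS[1],0],[0,0,-PS[2]])
def dial(s,save=None):
    # rectify dial face: center in scale frame (xc,yc) on slope plane
    n=np.array([-np.sin(.6),0,np.cos(.6)]);u=np.array([np.cos(.6),0,np.sin(.6)])
    c0=np.array([-91.5,0,73])-7*n; d=-22.*u+c0; c=np.array([d[0],0,d[2]])+[0,DY,0]
    N=400;g=(np.arange(N)-N/2)/N*90
    X,Y=np.meshgrid(g,g)   # X right (-y scale), Y down (-u)
    P=c+X.reshape(-1,1)*np.array([0,-1,0])-Y.reshape(-1,1)*u
    q=proj(s,T(P,PS)).astype(np.float32).reshape(N,N,2)
    im=cv2.remap(s["color"],q[...,0],q[...,1],cv2.INTER_CUBIC)
    return im
DY=30.4
E
python3 - <<'E'
from h import *
w=snapshot("wrist")
for z in(70,73): 
    p=onz(w,260,196.5,z);print(p.round(1),inS(p).round(1))
L=nets.masks_of(w,"zero_wheel")[0];print(L["extent"],L["region"].sum())
L=nets.masks_of(w,"scale_dial")[0];e=L["extent"];print("dial",e,inS(onz(w,(e[0]+e[2])/2,(e[1]+e[3])/2,50)).round(1))
cr=cv2.resize(w["color"][125:225,215:400],None,fx=4,fy=4,interpolation=2)
for x in(-98,-91.5,-82.5):
  for y in (-55,-45,-35):
    q=proj(w,T(np.array([[x,y,73 if x<-83 else 110.]]),PS))[0];cv2.circle(cr,(int((q[0]-215)*4),int((q[1]-125)*4)),3,(0,0,255),-1)
o=np.zeros((600,800,3),np.uint8);o[:400,:740]=cr;d=cv2.resize(dial(w),(200,200));o[400:,:200]=d
cv2.imwrite("pics/w2.png",o)
E
```

```text
[493.8  27.6  70. ] [[-93.3 -40.   70. ]]
[493.   27.8  73. ] [[-94.1 -39.8  73. ]]
[248.5, 192.2, 272.0, 204.8] 253
dial [300.8, 141.8, 370.3, 209.9] [[-109.5   36.6   50. ]]
```

View pics/w2.png

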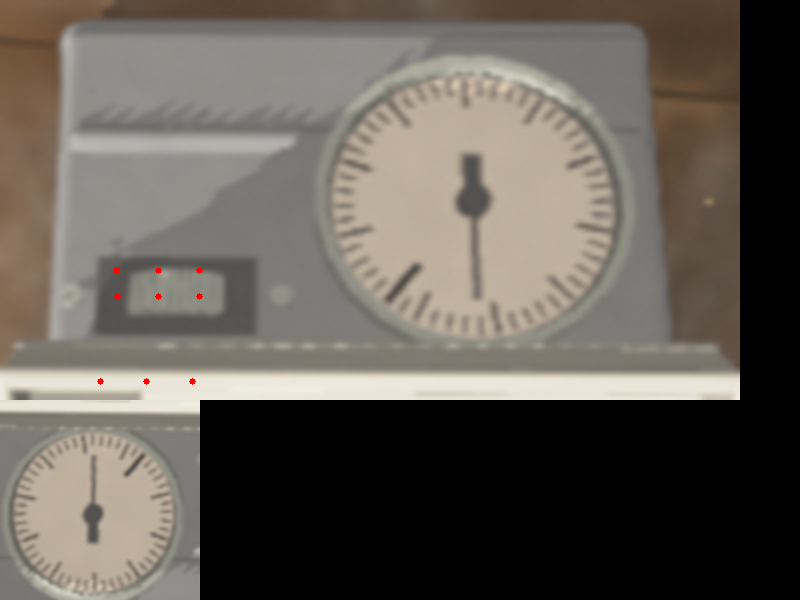

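Call:
{"name": "arm_command", "arguments": {"steps": [-0.002, -0.03, -0.05, 0, 0, 0, 0, -0.05, 0, 0, 0, 0, -0.03, 0, 0, 0, 0, -0.015, 0, 0, 0, 0, 0, 0, 0]}}

```text
t: 3.88
tool_pos: [486.2, 19.0, 85.7]
tcp_rot: [0.131, -3.137, -0.001]
wrist_force: [-0.1, -0.6, 1.1]
width: 0.2
grasp_force: 0.0
```

Call:
{"name": "arm_command", "arguments": {"steps": [0, 0, -0.003, 0, 0, 0, 0, 0, 0, 0]}}

```text
t: 4.12
tool_pos: [487.1, 18.3, 83.8]
tcp_rot: [-0.13, 3.138, -0.0]
wrist_force: [0.5, 0.0, 0.0]
width: -0.1
grasp_force: 0.0
```

Call:
{"name": "arm_command", "arguments": {"steps": [0, 0, -0.002, 0, 0, 0, 0, 0, 0, 0]}}

```text
t: 4.38
tool_pos: [486.8, 18.1, 81.4]
tcp_rot: [-0.129, 3.139, -0.0]
wrist_force: [0.5, 0.5, 0.3]
width: -0.0
grasp_force: 0.0
```

Call:
{"name": "arm_command", "arguments": {"steps": [0, 0, -0.001, 0, 0, 0, 0, 0, 0, 0]}}

```text
t: 4.62
tool_pos: [486.7, 18.1, 80.2]
tcp_rot: [0.129, -3.139, -0.0]
wrist_force: [1.2, -0.2, 0.7]
width: 0.1
grasp_force: 0.0
```

Call:
{"name": "arm_command", "arguments": {"steps": [0, -0.002, -0.002, 0, 0, 0, 0, 0, 0, 0]}}

```text
t: 4.88
tool_pos: [486.7, 15.9, 78.1]
tcp_rot: [0.129, -3.139, -0.0]
wrist_force: [-0.4, -0.4, -0.7]
width: -0.3
grasp_force: 0.0
```

Call:
{"name": "arm_command", "arguments": {"steps": [0, 0, -0.001, 0, 0, 0, 0, 0, 0, 0]}}

```text
t: 5.12
tool_pos: [486.7, 16.1, 77.2]
tcp_rot: [0.129, -3.139, -0.0]
wrist_force: [0.6, -1.0, 0.0]
width: -0.1
grasp_force: 0.0
```

Call:
{"name": "arm_command", "arguments": {"steps": [0, 0, -0.001, 0, 0, 0, 0, 0, 0, 0]}}

```text
t: 5.38
tool_pos: [486.8, 16.1, 76.2]
tcp_rot: [0.129, -3.139, -0.0]
wrist_force: [0.0, -0.3, 0.1]
width: 0.4
grasp_force: 0.0
```

Call:
{"name": "arm_command", "arguments": {"steps": [0, 0, -0.0005, 0, 0, 0, 0, 0, 0, 0]}}

```text
t: 5.62
tool_pos: [486.8, 16.1, 75.7]
tcp_rot: [0.129, -3.139, 0.0]
wrist_force: [0.4, 0.6, 0.3]
width: 0.1
grasp_force: 0.0
```

Call:
{"name": "arm_command", "arguments": {"steps": [0, 0, -0.001, 0, 0, 0, 0, 0, 0, 0]}}

```text
t: 5.88
tool_pos: [486.7, 16.1, 74.7]
tcp_rot: [0.129, -3.139, 0.0]
wrist_force: [-0.0, -0.1, -0.1]
width: 0.3
grasp_force: 0.0
```

Call:
{"name": "arm_command", "arguments": {"steps": [0, 0, -0.0005, 0, 0, 0, 0, 0, 0, 0]}}

```text
t: 6.12
tool_pos: [486.7, 16.1, 74.2]
tcp_rot: [0.129, -3.139, -0.0]
wrist_force: [-0.5, -0.2, -0.2]
width: -0.0
grasp_force: 0.0
```

Call:
{"name": "arm_command", "arguments": {"steps": [0, 0, -0.0005, 0, 0, 0, 0, 0, 0, 0]}}

```text
t: 6.38
tool_pos: [486.7, 16.1, 73.7]
tcp_rot: [0.129, -3.139, 0.0]
wrist_force: [0.9, 0.1, -0.0]
width: -0.2
grasp_force: 0.0
```

Call:
{"name": "arm_command", "arguments": {"steps": [0, 0, -0.0007, 0, 0, 0, 0, 0, 0, 0]}}

```text
t: 6.62
tool_pos: [486.8, 16.1, 73.1]
tcp_rot: [-0.129, 3.139, -0.0]
wrist_force: [0.3, 0.0, 1.4]
width: -0.2
grasp_force: 0.6
```

Call:
{"name": "arm_command", "arguments": {"steps": [0, 0, -0.0007, 0, 0, 0, 0, 0, 0, 0]}}

```text
t: 6.88
tool_pos: [486.8, 16.0, 72.4]
tcp_rot: [-0.129, 3.139, -0.0]
wrist_force: [0.6, -0.6, 1.1]
width: 0.0
grasp_force: 0.8
```

Call:
{"name": "arm_command", "arguments": {"steps": [0, 0, -0.0007, 0, 0, 0, 0, 0, 0, 0]}}

```text
t: 7.12
tool_pos: [487.0, 15.9, 71.9]
tcp_rot: [-0.129, 3.138, -0.001]
wrist_force: [-0.1, -1.7, 7.3]
width: 0.6
grasp_force: 3.4
```

```bash
python3 - <<'E'
from h import *
d=snapshot("side");w=snapshot("wrist")
P=np.r_[r.get_obs()["tool_pos"]];print(P.round(1),proj(d,P),proj(w,P),r.get_obs()["wrist_force"].round(1))
q=proj(d,P)[0].astype(int);a=d["color"][q[1]-35:q[1]+35,q[0]-45:q[0]+45]
b=w["color"][130:290,200:400]
o=np.zeros((600,800,3),np.uint8);o[:280,:360]=cv2.resize(a,None,fx=4,fy=4,interpolation=2);o[:320,380:780]=cv2.resize(b,None,fx=2,fy=2)
cv2.imwrite("pics/c1.png",o)
E
```

```text
[487.   15.9  72. ] [[264.83283131 255.62624933]] [[280.00444173 273.88238402]] [-0.2 -1.4  6.8]
```

View pics/c1.png

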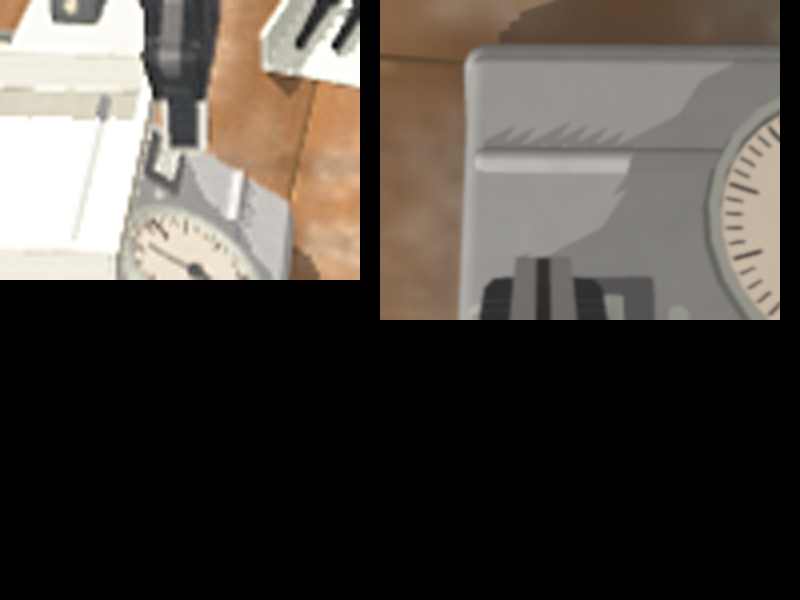

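Call:
{"name": "arm_command", "arguments": {"steps": [-0.0002, 0.0025, 0, 0, 0, -0.0002, 0.0025, 0, 0, 0, -0.0002, 0.0025, 0, 0, 0, -0.0002, 0.0025, 0, 0, 0]}}

```text
t: 7.72
tool_pos: [485.9, 26.0, 72.4]
tcp_rot: [-0.129, 3.139, -0.001]
wrist_force: [-6.3, -0.2, 17.1]
width: -0.2
grasp_force: 8.6
```

```bash
cat >> h.py <<'E'
def polar(s):
    # dial long mark angle (clockwise +) relative to needle from rectified image: fit centre by net box
    im=dial(s);g=cv2.cvtColor(im,cv2.COLOR_BGR2GRAY)
    c=cv2.HoughCircles(cv2.medianBlur(g,5),cv2.HOUGH_GRADIENT,1,200,param1=80,param2=25,minRadius=145,maxRadius=185)
    c=c[0,0] if c is not None else (200,200,171)
    k=c[2]/171
    th=np.arange(-3.14,3.14,.01)
    def prof(r0,r1):
        rr=np.arange(r0,r1,2)*k;X=c[0]+np.outer(np.sin(th),rr);Y=c[1]-np.outer(np.cos(th),rr)
        return cv2.remap(g,X.astype(np.float32),Y.astype(np.float32),1).mean(1)
    A=cv2.GaussianBlur(prof(60,92)[:,None],(1,9),0)[:,0];B=cv2.GaussianBlur(prof(112,146)[:,None],(1,9),0)[:,0]
    f=lambda v:[(round(float(th[i]),2),int(v[i])) for i in np.argsort(v) if v[i]==v[max(0,i-12):i+13].min()][:4]
    return c,f(A),f(B),im
E
python3 - <<'E'
from h import *
for n in("wrist","top"):
    s=snapshot(n);c,a,b,im=polar(s);print(n,c,"inner",a,"outer",b);cv2.imwrite(f"pics/d_{n}.png",im)
print(r.get_obs()["wrist_force"].round(1))
E
```

```text
wrist [173.5 223.5 184.4] inner [(0.07, 89), (2.77, 180), (-2.67, 181), (1.35, 181)] outer [(0.39, 63), (-2.33, 107), (-1.05, 111), (-0.44, 113)]
top (200, 200, 171) inner [(-1.02, 128), (-1.28, 128), (-2.0, 129), (-2.36, 129)] outer [(-1.07, 126), (-1.31, 126), (-0.88, 127), (-1.72, 127)]
[-6.1 -0.1 17.3]
```

Call:
{"name": "arm_command", "arguments": {"steps": [0, 0, 0.0006, 0, 0, -0.0002, 0.0025, 0, 0, 0, -0.0002, 0.0025, 0, 0, 0, -0.0002, 0.0025, 0, 0, 0, 0, 0, 0, 0, 0]}}

```text
t: 8.45
tool_pos: [485.2, 33.8, 72.3]
tcp_rot: [0.129, -3.139, -0.0]
wrist_force: [-2.7, 0.7, 5.2]
width: 0.1
grasp_force: 2.8
```

```bash
python3 - <<'E'
from h import *
s=snapshot("wrist");c,a,b,im=polar(s);print(c,"inner",a,"outer",b);cv2.imwrite("pics/d2.png",im)
e=nets.masks_of(s,"scale_dial")[0]["extent"];print(e)
E
```

```text
[176.5 222.5 170.9] inner [(0.05, 88), (-3.0, 179), (2.96, 180), (2.44, 180)] outer [(0.12, 59), (-1.34, 117), (-1.97, 118), (-2.6, 120)]
[340.6, 183.8, 469.2, 312.7]
```

View pics/d2.png

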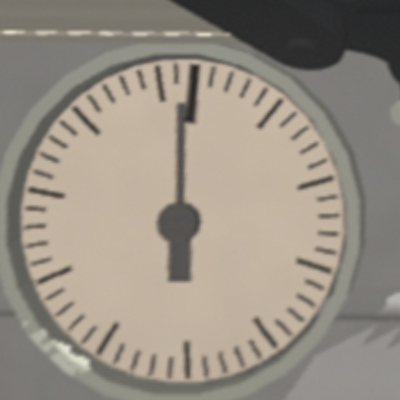

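Call:
{"name": "arm_command", "arguments": {"steps": [-0.0001, 0.0012, 0, 0, 0, -0.0001, 0.0012, 0, 0, 0, 0, 0, 0, 0, 0]}}

```text
t: 8.93
tool_pos: [485.1, 36.0, 72.2]
tcp_rot: [0.129, -3.139, -0.0]
wrist_force: [-1.3, 0.2, 3.6]
width: 0.1
grasp_force: 1.4
```

```bash
python3 - <<'E'
from h import *
s=snapshot("wrist");c,a,b,im=polar(s);print(c,"inner",a,"outer",b);cv2.imwrite("pics/d3.png",im[40:250,80:290])
E
```

```text
[182.5 220.5 161.9] inner [(-0.03, 88), (-2.96, 162), (3.09, 165), (2.4, 180)] outer [(-0.0, 68), (2.43, 142), (-1.44, 142), (1.22, 142)]
```

View pics/d3.png

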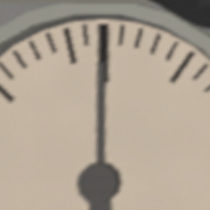

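Call:
{"name": "arm_command", "arguments": {"steps": [0, 0, 0.01, 0, 0, 0, 0, 0.04, 0, 0, 0, 0, 0.06, 0, 0, -0.005, -0.03, 0.02, 0.1, 0.3, -0.01, -0.04, 0, 0.14, 1]}}

```text
t: 9.6
tool_pos: [471.1, -34.6, 204.6]
tcp_rot: [-0.512, 3.096, -0.002]
wrist_force: [0.5, 0.8, 0.4]
width: 35.9
grasp_force: 0.0
```

Call:
{"name": "arm_command", "arguments": {"steps": [-0.01, -0.04, 0, 0.14, 1, -0.01, -0.04, 0, 0.14, 1, -0.01, -0.04, 0, 0.14, 1, -0.01, -0.04, 0, 0.14, 1, -0.01, -0.04, 0, 0.14, 1]}}

```text
t: 10.22
tool_pos: [419.7, -235.4, 203.0]
tcp_rot: [-1.543, 2.736, -0.001]
wrist_force: [1.2, -0.5, 0.0]
width: 85.7
grasp_force: 0.0
```

Call:
{"name": "arm_command", "arguments": {"steps": [-0.01, -0.04, 0, 0.14, 1, -0.01, -0.04, 0, 0.14, 1, 0, 0, 0, 0, 1]}}

```text
t: 10.6
tool_pos: [399.6, -316.3, 202.5]
tcp_rot: [1.902, -2.5, 0.001]
wrist_force: [1.1, -0.3, -0.3]
width: 85.3
grasp_force: 0.0
```

```bash
cat >> h.py <<'E'
def st():
    o=r.get_obs();Y=R.from_rotvec(o["tcp_rot"]).as_matrix()
    print("t",round(o["t"],2),"tcp",np.round(o["tool_pos"],1),"yawY",round(np.arctan2(Y[1,1],Y[0,1]),3),"zax",np.round(Y[:,2],3),"F",np.round(o["wrist_force"],1),"w",round(o["width"],1),"g",round(o["grasp_force"],1),"q",np.round(o["q"],2))
E
python3 - <<'E'
from h import *
st()
w=snapshot("wrist")
cv2.imwrite("pics/w3.png",w["color"])
for l in("scoop","scoop_grip"):
    for x in nets.masks_of(w,l)[:2]: print(l,round(x["p"],2),np.round(x["extent"]))
# handle by colour (orange), on plane z=30
hsv=cv2.cvtColor(w["color"],cv2.COLOR_BGR2HSV)
P=T(np.array([[-145,0,35],[-65,0,35],[-55,48,22],[-55,-48,22],[55,48,22],[55,-48,22.]]),[418.98,-220.59,1.391]);print(proj(w,P).round(0).tolist())
m=cv2.inRange(hsv,(5,130,120),(22,255,255));n,lab,sts,cen=cv2.connectedComponentsWithStats(m)
for i in range(1,n):
    if sts[i,4]>150:
        (cx,cy),(a,b),ang=cv2.minAreaRect(np.argwhere(lab==i)[:,::-1].astype(np.float32));print(sts[i],onz(w,cx,cy,30).round(1),(a,b,ang))
E
```

```text
t 10.6 tcp [ 399.6 -316.3  202.5] yawY 2.872 zax [ 0.    -0.001 -1.   ] F [ 1.1 -0.3 -0.3] w 85.3 g 0.0 q [-0.83  0.25 -0.15  1.17 -0.   -2.13]
scoop 0.82 [238. 145. 336. 320.]
scoop_grip 0.59 [236. 148. 334. 321.]
[[275.0, 144.0], [282.0, 223.0], [328.0, 223.0], [239.0, 231.0], [332.0, 311.0], [251.0, 317.0]]
[  44    0  109   90 3288] [ 520.6 -490.3   30. ] (66.4567642211914, 100.05756378173828, 65.55604553222656)
[ 375    0   41  142 2004] [ 271.7 -396.6   30. ] (142.8540496826172, 23.049713134765625, 80.07376098632812)
[ 399    0   51  138 4584] [ 242.3 -392.4   30. ] (138.57696533203125, 39.18501663208008, 82.33319854736328)
[ 441    0   53  164 5146] [ 207.3 -369.6   30. ] (167.54798889160156, 39.1521110534668, 83.9909896850586)
[  484     0    76   181 11322] [ 161.2 -349.1   30. ] (180.0, 75.0, 90.0)
[286   5  29  26 330] [ 341.6 -460.5   30. ] (27.01578140258789, 20.229827880859375, 39.80556869506836)
[163  16  25  22 177] [ 449.1 -482.3   30. ] (26.244441986083984, 15.516786575317383, 16.699243545532227)
[250  21  21  31 306] [ 380.3 -455.7   30. ] (32.68238067626953, 15.22
[... 305 characters left out ...]
58789, 109.56732940673828, 63.43495178222656)
[244 115  22  26 214] [ 408.3 -383.5   30. ] (21.63330841064453, 17.75040626525879, 33.690067291259766)
[ 140  118   69   98 3168] [ 499.5 -369.9   30. ] (61.84492492675781, 103.4896011352539, 9.950627326965332)
[221 124  22  32 277] [ 431.4 -378.6   30. ] (34.46882247924805, 13.28156566619873, 71.56504821777344)
[ 250  142   40   84 1407] [ 400.4 -326.7   30. ] (88.56593322753906, 31.522199630737305, 71.1139144897461)
[398 214  19  20 221] [ 282.5 -247.1   30. ] (19.0, 18.0, 90.0)
[ 421  270   67   73 1319] [ 252.8 -126.5   30. ] (94.31627655029297, 23.0582275390625, 47.862403869628906)
[455 399  26  21 367] [245.5  26.3  30. ] (25.0, 20.0, 0.0)
```

Call:
{"name": "arm_command", "arguments": {"steps": [0, -0.0105, -0.03, 0.09, 0.5, 0, 0, -0.05, 0, 0.5, 0, 0, -0.05, 0, 0.5, 0, 0, -0.04, 0, 0.5, 0, 0, 0, 0, 0.5]}}

```text
t: 11.38
tool_pos: [399.4, -322.3, 30.8]
tcp_rot: [2.015, -2.41, -0.007]
wrist_force: [-0.6, -0.1, 0.7]
width: 42.6
grasp_force: 0.0
```

```bash
python3 - <<'E'
from h import *
st()
E
```

```text
t 11.38 tcp [ 399.4 -322.3   30.8] yawY 2.963 zax [-0.003  0.003 -1.   ] F [-0.6 -0.1  0.7] w 42.6 g 0.0 q [-0.84  0.39 -0.44  0.74  0.   -2.23]
```

Call:
{"name": "arm_command", "arguments": {"steps": [0, -0.0045, -0.015, 0, 0.5, 0, 0, -0.01, 0, 0.5, 0, 0, 0, 0, 0.25, 0, 0, 0, 0, 0.18, 0, 0, 0, 0, 0.18]}}

```text
t: 12.0
tool_pos: [400.2, -329.1, 7.6]
tcp_rot: [2.014, -2.411, 0.001]
wrist_force: [0.4, 0.2, -0.2]
width: 16.1
grasp_force: 16.6
```

Call:
{"name": "arm_command", "arguments": {"steps": [0, 0, 0, 0, 0.15, 0, 0, 0, 0, 0.15, 0, 0, 0, 0, 0.15]}}

```text
t: 12.38
tool_pos: [400.3, -329.2, 7.5]
tcp_rot: [2.014, -2.411, 0.001]
wrist_force: [-3.1, -0.8, 4.5]
width: 15.2
grasp_force: 59.5
```

Call:
{"name": "arm_command", "arguments": {"steps": [0, 0, 0, 0, 0, 0, 0, 0, 0, 0, 0, 0, 0, 0, 0]}}

```text
t: 12.75
tool_pos: [400.2, -329.2, 7.5]
tcp_rot: [2.014, -2.411, 0.001]
wrist_force: [-3.0, -2.2, 5.3]
width: 15.0
grasp_force: 59.6
```

```bash
cat >> h.py <<'E'
def mouthrow(s):
    L=nets.masks_of(s,"scoop");x=L[0];print("scoop mask p",round(x["p"],2),"ext",np.round(x["extent"],1),"area",x["region"].sum());return x
E
python3 - <<'E'
from h import *
st();mouthrow(snapshot("wrist"))
E
```

```text
t 12.75 tcp [ 400.2 -329.2    7.5] yawY 2.963 zax [ 0. -0. -1.] F [-3.  -2.2  5.3] w 15.0 g 59.6 q [-0.85  0.43 -0.47  0.68 -0.   -2.24]
scoop mask p 0.97 ext [186.5 221.8 381.  397.9] area 5865
```

Call:
{"name": "arm_command", "arguments": {"steps": [0, 0, 0, 0, 0.18, 0, 0, 0, 0, 0.18, 0, 0, 0.008, 0, 0.18, 0, 0, 0.008, 0, 0.18, 0, 0, 0.008, 0, 0.18]}}

```text
t: 13.48
tool_pos: [400.2, -329.0, 31.9]
tcp_rot: [-2.015, 2.411, -0.0]
wrist_force: [-0.2, 0.1, -1.4]
width: 15.7
grasp_force: 30.0
```

```bash
python3 - <<'E'
from h import *
st();mouthrow(snapshot("wrist"));print(r.get_obs()["ft_torque"])
E
```

```text
t 13.47 tcp [ 400.2 -329.    31.9] yawY 2.963 zax [ 0. -0. -1.] F [-0.2  0.1 -1.4] w 15.7 g 30.0 q [-0.85  0.4  -0.43  0.74  0.   -2.24]
scoop mask p 0.96 ext [187.1 222.2 380.2 402.2] area 5986
[-0.10067977  0.01591516 -0.01319506]
```

```bash
cat >> h.py <<'E'
def tiltpts(th,gx,tcp,yaw,dz=17.5):
    # scoop silhouette points rotated mouth-down th about grip axis at local gx,z=24 ; grip world pos = tcp + dz up
    P=np.vstack([box(-55,55,-48,48,0,22),box(-145,-65,-8,8,13,35)])-[gx,0,24]
    c,s=np.cos(th),np.sin(th);Q=np.c_[c*P[:,0]+s*P[:,2],P[:,1],-s*P[:,0]+c*P[:,2]]
    return T(Q,[tcp[0],tcp[1],yaw])+[0,0,tcp[2]+dz]
def tiltfit(s,tcp,yaw,gx=-110.4,dz=16.5,show=True):
    x=mouthrow(s);m=x["region"];bl=lambda a:cv2.GaussianBlur(a.astype(np.float32)*1,(0,0),1.5)
    M=bl(m.astype(np.uint8)*255);best=[]
    for th in np.radians(np.arange(-15,75,1.)):
        k=np.zeros((420,560),np.uint8);Q=proj(s,tiltpts(th,gx,tcp,yaw,dz))
        cv2.fillConvexPoly(k,cv2.convexHull(Q[:8].round().astype(np.int32)),255)
        v=slice(0,420)
        best.append((np.abs(bl(k)-M)[m.any(1).argmax():].mean(),np.degrees(th)))
    b=sorted(best)[:3];print("tilt",[(round(float(a),2),round(float(t))) for a,t in b]);return b[0][1]
E
python3 - <<'E'
from h import *
w=snapshot("wrist");o=r.get_obs()
for th in(-3,0,5,9): print(th,proj(w,tiltpts(np.radians(th),-110.4,o["tool_pos"],1.391,16.5))[:8].round(0).tolist())
tiltfit(w,o["tool_pos"],1.391)
d=snapshot("side");tiltfit(d,o["tool_pos"],1.391)
E
```

```text
-3 [[197.0, 358.0], [186.0, 389.0], [366.0, 359.0], [377.0, 389.0], [208.0, 501.0], [200.0, 543.0], [355.0, 501.0], [363.0, 543.0]]
0 [[198.0, 353.0], [188.0, 384.0], [365.0, 353.0], [376.0, 385.0], [211.0, 485.0], [203.0, 525.0], [352.0, 485.0], [359.0, 525.0]]
5 [[200.0, 344.0], [190.0, 376.0], [363.0, 344.0], [373.0, 376.0], [215.0, 460.0], [208.0, 497.0], [348.0, 461.0], [354.0, 498.0]]
9 [[201.0, 337.0], [192.0, 369.0], [362.0, 337.0], [372.0, 370.0], [218.0, 442.0], [212.0, 476.0], [345.0, 442.0], [351.0, 477.0]]
scoop mask p 0.69 ext [184.6 220.9 380.4 398.5] area 6028
tilt [(20.1, 67), (20.14, 60), (20.17, 62)]
scoop mask p 0.62 ext [283.4 179.6 335.4 233.6] area 1122
tilt [(1.0, 1), (1.01, 2), (1.07, 3)]
```

Call:
{"name": "arm_command", "arguments": {"steps": [0, 0, 0, 0, 0.184, 0, 0, 0, 0, 0.184, 0, 0, 0, 0, 0.184]}}

```text
t: 14.15
tool_pos: [400.1, -329.0, 31.2]
tcp_rot: [2.014, -2.411, -0.0]
wrist_force: [0.1, 0.2, -2.1]
width: 15.8
grasp_force: 13.7
```

Call:
{"name": "arm_command", "arguments": {"steps": [0, 0, 0, 0, 0.186, 0, 0, 0, 0, 0.186, 0, 0, 0, 0, 0.186]}}

```text
t: 14.52
tool_pos: [400.2, -329.0, 31.3]
tcp_rot: [-2.014, 2.411, 0.0]
wrist_force: [0.5, 1.0, -0.9]
width: 15.9
grasp_force: 5.4
```

```bash
python3 - <<'E'
from h import *
d=snapshot("side");o=r.get_obs();tiltfit(d,o["tool_pos"],1.391);st();print(o["ft_torque"])
E
```

```text
scoop mask p 0.92 ext [285.1 180.6 333.3 239.7] area 1507
tilt [(0.81, 10), (0.85, 11), (0.86, 9)]
t 14.62 tcp [ 400.2 -329.    31.3] yawY 2.963 zax [ 0.  0. -1.] F [-0.   0.1 -0.6] w 16.0 g 5.4 q [-0.85  0.4  -0.43  0.74  0.   -2.24]
[ 0.05958186 -0.03543397  0.00941161]
```

Call:
{"name": "arm_command", "arguments": {"steps": [0, 0, -0.01, 0, 0.186, 0, 0, -0.01, 0, 0.186, 0, 0, -0.004, 0, 0.186, 0, 0, 0, 0, 0.1, 0, 0, 0, 0, 0]}}

```text
t: 15.25
tool_pos: [400.1, -328.8, 7.2]
tcp_rot: [-2.014, 2.411, 0.001]
wrist_force: [-0.5, 0.5, -2.0]
width: 15.1
grasp_force: 58.5
```

Call:
{"name": "arm_command", "arguments": {"steps": [0, 0, 0.01, 0, 0, 0, 0, 0.025, 0, 0, 0, 0, 0.035, 0, 0, 0, 0, 0.04, 0, 0, 0, 0.01, 0.02, 0, 0]}}

```text
t: 15.88
tool_pos: [400.6, -319.7, 140.0]
tcp_rot: [-2.014, 2.411, -0.005]
wrist_force: [0.3, -0.6, -2.6]
width: 15.2
grasp_force: 58.6
```

```bash
python3 - <<'E'
from h import *
d=snapshot("side");o=r.get_obs();tiltfit(d,o["tool_pos"],1.391);st()
for x in nets.find_in(d,"peg_1")[:5]:print(x["p"],np.round(x["extent"]))
E
```

```text
scoop mask p 0.93 ext [282.6 142.  336.7 188.5] area 1218
tilt [(0.71, 0), (0.77, 1), (0.79, -1)]
t 15.97 tcp [ 400.8 -319.1  139.8] yawY 2.964 zax [ 0.003 -0.003 -1.   ] F [ 0.3 -0.3 -3.1] w 14.9 g 58.7 q [-0.83  0.29 -0.27  1.01  0.   -2.22]
0.65 [302. 171. 313. 186.]
0.62 [312. 167. 324. 182.]
0.58 [284. 145. 332. 193.]
0.44 [295. 166. 308. 181.]
```

Level and held. Now carry it round to the front of the scale.

Call:
{"name": "arm_command", "arguments": {"steps": [0, 0.02, 0, -0.05, 0, 0, 0.03, 0, -0.1, 0, -0.002, 0.035, 0, -0.1, 0, -0.002, 0.035, 0, -0.1, 0, -0.002, 0.035, 0, -0.1, 0]}}

```text
t: 16.65
tool_pos: [393.6, -162.9, 136.3]
tcp_rot: [1.421, -2.801, -0.002]
wrist_force: [0.7, 0.0, -1.8]
width: 15.1
grasp_force: 58.6
```

Call:
{"name": "arm_command", "arguments": {"steps": [-0.003, 0.035, 0, -0.1, 0, -0.003, 0.035, 0, -0.1, 0, -0.003, 0.035, 0, -0.1, 0, -0.003, 0.035, 0, -0.1, 0, -0.003, 0.035, 0, -0.1, 0]}}

```text
t: 17.27
tool_pos: [378.5, 12.0, 136.4]
tcp_rot: [0.683, -3.065, -0.001]
wrist_force: [0.8, -0.1, -1.7]
width: 14.8
grasp_force: 58.6
```

Call:
{"name": "arm_command", "arguments": {"steps": [-0.003, 0.025, 0, -0.1, 0, -0.003, 0.015, 0, -0.1, 0, -0.002, 0.008, 0, -0.08, 0, 0, 0, 0, 0, 0]}}

```text
t: 17.77
tool_pos: [370.6, 59.2, 136.6]
tcp_rot: [0.257, -3.13, -0.0]
wrist_force: [-0.2, 0.6, -2.1]
width: 15.2
grasp_force: 58.7
```

```bash
python3 - <<'E'
from h import *
st()
o=r.get_obs();Y=R.from_rotvec(o["tcp_rot"]).as_matrix();yaw=np.arctan2(Y[1,1],Y[0,1])-1.572
P=tiltpts(0,-110.4,o["tool_pos"],yaw,16.5);print("scoop yaw",yaw,"tray corners in scale",inS(P[:8]).round(0).tolist())
d=snapshot("side");tiltfit(d,o["tool_pos"],yaw);t=snapshot("top");tiltfit(t,o["tool_pos"],yaw)
E
```

```text
t 17.77 tcp [370.6  59.2 136.6] yawY 1.734 zax [-0.001  0.    -1.   ] F [-0.2  0.6 -2.1] w 15.2 g 58.7 q [-0.06  0.07 -0.57  0.94  0.   -0.22]
scoop yaw 0.16247029530690926 tray corners in scale [[-154.0, -42.0, 129.0], [-154.0, -42.0, 151.0], [-162.0, 54.0, 129.0], [-162.0, 54.0, 151.0], [-45.0, -33.0, 129.0], [-45.0, -33.0, 151.0], [-52.0, 63.0, 129.0], [-52.0, 63.0, 151.0]]
scoop mask p 0.59 ext [230.5 224.1 340.2 262.9] area 2171
tilt [(2.61, -1), (2.63, 0), (2.68, -2)]
scoop mask p 0.52 ext [240.1 158.9 250.3 208.4] area 213
tilt [(1.66, 74), (1.67, 73), (1.74, 72)]
```

Call:
{"name": "arm_command", "arguments": {"steps": [0, 0, -0.005, -0.04, 0, 0, 0, -0.007, -0.037, 0, 0, 0, 0, 0, 0.18, 0, 0, 0, 0, 0.184, 0, 0, 0, 0, 0.184]}}

```text
t: 18.6
tool_pos: [371.3, 59.0, 125.4]
tcp_rot: [-0.134, 3.138, -0.0]
wrist_force: [0.1, 1.1, -1.5]
width: 15.6
grasp_force: 13.4
```

Call:
{"name": "arm_command", "arguments": {"steps": [0, 0, 0, 0, 0.186, 0, 0, 0, 0, 0.186, 0, 0, 0, 0, 0.186]}}

```text
t: 18.98
tool_pos: [371.3, 59.0, 125.4]
tcp_rot: [-0.134, 3.138, 0.0]
wrist_force: [0.5, 1.0, -1.5]
width: 16.0
grasp_force: 5.3
```

```bash
cat >> h.py <<'E'
def look(names=("side",)):
    st();o=r.get_obs();Y=R.from_rotvec(o["tcp_rot"]).as_matrix();yaw=np.arctan2(Y[1,1],Y[0,1])-1.572
    for n in names:
        s=snapshot(n);th=tiltfit(s,o["tool_pos"],yaw)
        P=tiltpts(np.radians(th),-110.4,o["tool_pos"],yaw,16.5);print(n,"mouth scale",inS(P[[4,6]]).mean(0).round(0))
E
python3 -c "
from h import *
look()"
```

```text
t 18.98 tcp [371.3  59.  125.4] yawY 1.656 zax [ 0.  0. -1.] F [ 0.5  1.  -1.5] w 16.0 g 5.3 q [-0.06  0.08 -0.59  0.9   0.   -0.15]
scoop mask p 0.78 ext [230.1 230.4 337.8 271.1] area 2159
tilt [(2.53, 5), (2.57, 6), (2.69, 7)]
side mouth scale [-50.   1. 104.]
```

Call:
{"name": "arm_command", "arguments": {"steps": [0.003, 0, 0.007, 0, 0.186, 0.003, 0, 0.007, 0, 0.186, 0.003, 0, 0.007, 0, 0.186, 0, 0, 0, 0, 0.186]}}

```text
t: 19.58
tool_pos: [380.9, 59.0, 146.9]
tcp_rot: [-0.134, 3.137, -0.0]
wrist_force: [0.1, 0.3, -1.8]
width: 15.8
grasp_force: 5.3
```

```bash
python3 -c "
from h import *
look()"
```

```text
t 19.57 tcp [380.9  59.  146.9] yawY 1.656 zax [ 0.001 -0.    -1.   ] F [ 0.1  0.3 -1.8] w 15.8 g 5.3 q [-0.06  0.07 -0.53  0.97  0.   -0.14]
scoop mask p 0.74 ext [226.1 224.1 336.6 273.3] area 1938
tilt [(2.59, 17), (2.64, 16), (2.82, 18)]
side mouth scale [-52.   1.  92.]
```

Call:
{"name": "arm_command", "arguments": {"steps": [0.005, 0, 0.006, 0, 0.186, 0.005, 0, 0.006, 0, 0.186, 0.005, 0, 0.006, 0, 0.186, 0, 0, 0, 0, 0.186]}}

```text
t: 20.18
tool_pos: [396.0, 59.0, 164.7]
tcp_rot: [-0.134, 3.138, -0.0]
wrist_force: [1.5, -0.2, -1.2]
width: 16.0
grasp_force: 5.3
```

```bash
python3 -c "
from h import *
look()
s=snapshot('side')
for x in nets.find_in(s,'peg_1')[:5]:print(round(x['p'],2),np.round(x['extent']))"
```

```text
t 20.18 tcp [396.   59.  164.7] yawY 1.656 zax [ 0.001 -0.    -1.   ] F [ 1.5 -0.2 -1.2] w 16.0 g 5.3 q [-0.06  0.09 -0.46  1.02  0.   -0.14]
scoop mask p 0.61 ext [224.7 212.8 325.9 272. ] area 2021
tilt [(2.26, 26), (2.28, 25), (2.35, 27)]
side mouth scale [-50.  -1.  87.]
0.68 [249. 244. 278. 262.]
0.57 [248. 233. 280. 247.]
0.47 [249. 240. 278. 257.]
0.46 [227. 216. 327. 280.]
```

Call:
{"name": "arm_command", "arguments": {"steps": [0.004, 0, 0.004, 0, 0.186, 0.005, 0, 0.004, 0, 0.186, 0.005, 0, 0.004, 0, 0.186, 0.005, 0, 0.004, 0, 0.186, 0, 0, 0, 0, 0.186]}}

```text
t: 21.0
tool_pos: [414.8, 59.0, 180.5]
tcp_rot: [-0.134, 3.138, -0.0]
wrist_force: [0.6, 0.3, -2.1]
width: 16.0
grasp_force: 5.4
```

```bash
python3 -c "
from h import *
look()
s=snapshot('side')
for x in nets.find_in(s,'peg_1')[:5]:print(round(x['p'],2),np.round(x['extent']))"
```

```text
t 21.0 tcp [414.8  59.  180.5] yawY 1.656 zax [ 0.001 -0.    -1.   ] F [ 0.6  0.3 -2.1] w 16.0 g 5.4 q [-0.05  0.11 -0.39  1.07 -0.   -0.14]
scoop mask p 0.69 ext [223.  201.7 316.6 278.3] area 1980
tilt [(1.78, 35), (1.82, 36), (1.92, 37)]
side mouth scale [-48.  -2.  82.]
0.57 [244. 238. 269. 258.]
0.52 [224. 203. 318. 284.]
0.47 [255. 242. 269. 253.]
0.44 [240. 228. 275. 252.]
```

Call:
{"name": "arm_command", "arguments": {"steps": [0.004, 0, 0.004, 0, 0.186, 0.004, 0, 0.004, 0, 0.186, 0.004, 0, 0.004, 0, 0.186, 0.003, 0, 0.003, 0, 0.186, 0, 0, 0, 0, 0.186]}}

```text
t: 21.82
tool_pos: [429.5, 59.0, 195.4]
tcp_rot: [-0.134, 3.138, -0.0]
wrist_force: [0.1, 0.3, -0.4]
width: 15.8
grasp_force: 5.5
```

```bash
python3 -c "
from h import *
look()
s=snapshot('side');t=snapshot('top')
a=cv2.resize(s['color'][190:340,150:350],None,fx=3,fy=3,interpolation=2)
b=cv2.resize(t['color'][105:225,185:285],None,fx=2,fy=2)
o=np.zeros((450,800,3),np.uint8);o[:,:600]=a;o[:240,600:800]=b;cv2.imwrite('pics/p1.png',o)"
```

```text
t 21.82 tcp [429.5  59.  195.4] yawY 1.656 zax [ 0. -0. -1.] F [ 0.1  0.3 -0.4] w 15.8 g 5.5 q [-0.05  0.12 -0.33  1.12 -0.   -0.14]
scoop mask p 0.62 ext [224.9 194.5 307.7 276.8] area 1653
tilt [(1.49, 42), (1.52, 43), (1.73, 41)]
side mouth scale [-48.  -3.  83.]
```

View pics/p1.png

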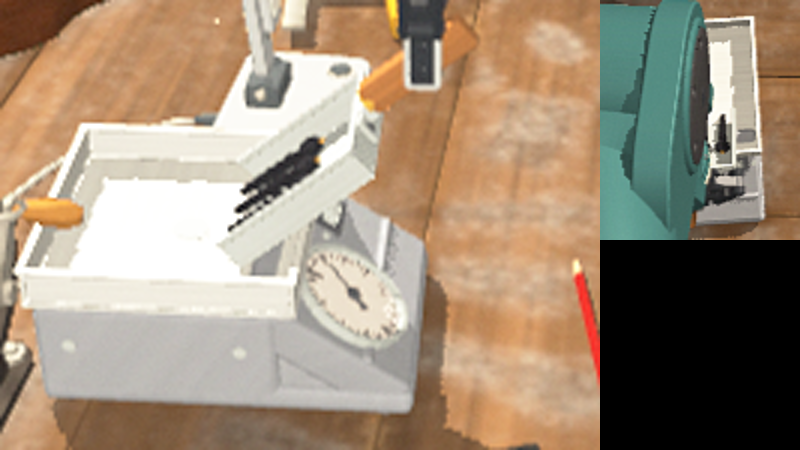

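Call:
{"name": "arm_command", "arguments": {"steps": [0, 0, 0, 0, 0.15, 0, 0, 0, 0, 0, 0, 0, 0.003, 0, 0, 0.005, 0.0005, 0, 0, 0, 0.01, 0.001, 0, 0, 0]}}

```text
t: 22.65
tool_pos: [444.6, 60.5, 198.4]
tcp_rot: [-0.134, 3.139, -0.0]
wrist_force: [-0.6, 1.3, -1.2]
width: 14.8
grasp_force: 58.5
```

Call:
{"name": "arm_command", "arguments": {"steps": [0.01, 0.001, 0, 0, 0, 0.01, 0.001, 0, 0, 0, 0.01, 0.001, 0, 0, 0, 0, 0, 0, 0, 0]}}

```text
t: 23.15
tool_pos: [474.9, 63.5, 198.1]
tcp_rot: [0.134, -3.139, -0.0]
wrist_force: [0.7, -0.3, -1.4]
width: 15.4
grasp_force: 58.5
```

```bash
python3 -c "
from h import *
look()
s=snapshot('side')
for x in nets.masks_of(s,'peg_1')[:5]:print(round(x['p'],2),np.round(x['extent']),x['region'].sum())
cv2.imwrite('pics/p2.png',s['color'])
g=cv2.cvtColor(s['color'],6);m=(g<60)[225:300,170:300];ys,xs=np.nonzero(m);print('dark',m.sum(),xs.min()+170,xs.max()+170,ys.min()+225,ys.max()+225)"
```

```text
t 23.15 tcp [474.9  63.5 198.1] yawY 1.656 zax [-0.  0. -1.] F [ 0.7 -0.3 -1.4] w 15.4 g 58.5 q [-0.04  0.2  -0.23  1.14 -0.   -0.12]
scoop mask p 0.61 ext [198.1 193.1 284.5 273.4] area 1692
tilt [(1.38, 43), (1.46, 42), (1.48, 44)]
side mouth scale [-4. -3. 84.]
0.49 [204. 242. 227. 261.] 121
0.41 [206. 233. 238. 255.] 107
dark 155 201 231 236 264
```

Call:
{"name": "arm_command", "arguments": {"steps": [0, 0, 0.004, 0, 0, -0.003, 0, 0.004, 0, 0, -0.004, 0, 0.005, 0, 0, -0.004, 0, 0.005, 0, 0, 0, 0, 0, 0, 0]}}

```text
t: 23.98
tool_pos: [463.0, 63.5, 216.8]
tcp_rot: [-0.134, 3.138, -0.0]
wrist_force: [-1.1, -0.4, -1.6]
width: 14.8
grasp_force: 58.6
```

```bash
python3 -c "
from h import *
look()
s=snapshot('side')
for x in nets.masks_of(s,'peg_1')[:5]:print(round(x['p'],2),np.round(x['extent']),x['region'].sum())
g=cv2.cvtColor(s['color'],6);m=(g<60)[225:300,170:300];ys,xs=np.nonzero(m);print('dark',m.sum(),xs.min()+170,xs.max()+170,ys.min()+225,ys.max()+225)"
```

```text
t 23.98 tcp [463.   63.5 216.8] yawY 1.656 zax [ 0.001 -0.    -1.   ] F [-1.1 -0.4 -1.6] w 14.8 g 58.6 q [-0.04  0.17 -0.21  1.19  0.   -0.12]
scoop mask p 0.79 ext [202.4 180.  288.2 265. ] area 1900
tilt [(1.16, 43), (1.17, 42), (1.28, 44)]
side mouth scale [-16.  -2. 103.]
0.53 [208. 232. 232. 250.] 60
0.4 [203. 239. 226. 262.] 134
dark 153 199 228 233 271
```

Call:
{"name": "arm_command", "arguments": {"steps": [-0.005, 0, 0.005, 0, 0, -0.005, 0, 0.005, 0, 0, -0.005, 0, 0.005, 0, 0, -0.005, 0, 0.005, 0, 0, 0, 0, 0, 0, 0]}}

```text
t: 24.8
tool_pos: [443.0, 63.5, 236.8]
tcp_rot: [-0.134, 3.138, -0.0]
wrist_force: [-0.1, 0.3, -1.9]
width: 15.0
grasp_force: 58.5
```

```bash
python3 -c "
from h import *
look()
s=snapshot('side')
for x in nets.masks_of(s,'peg_1')[:5]:print(round(x['p'],2),np.round(x['extent']),x['region'].sum(), inS(onz(s,(x['extent'][0]+x['extent'][2])/2,(x['extent'][1]+x['extent'][3])/2,92)).round(0))
g=cv2.cvtColor(s['color'],6);m=(g<60)[225:300,170:300];ys,xs=np.nonzero(m);print('dark',m.sum(),xs.min()+170,xs.max()+170,ys.min()+225,ys.max()+225)"
```

```text
t 24.8 tcp [443.   63.5 236.8] yawY 1.656 zax [ 0.001 -0.    -1.   ] F [-0.1  0.3 -1.9] w 15.0 g 58.5 q [-0.04  0.13 -0.21  1.23  0.   -0.13]
scoop mask p 0.85 ext [212.8 171.9 299.7 255. ] area 1998
tilt [(0.97, 43), (0.98, 42), (1.12, 44)]
side mouth scale [-36.  -0. 123.]
0.66 [201. 256. 217. 277.] 96 [[-2. 20. 92.]]
0.53 [202. 240. 226. 262.] 117 [[ -4. -32.  92.]]
0.49 [212. 173. 303. 258.] 2136 [[ -73. -177.   92.]]
0.42 [201. 255. 212. 268.] 53 [[ 5.  3. 92.]]
dark 228 199 227 235 272
```

```bash
python3 -c "
from h import *
s=snapshot('side');w=snapshot('wrist')
a=cv2.resize(s['color'][165:315,150:320],None,fx=3,fy=3,interpolation=2)
b=cv2.resize(w['color'],(280,210))
o=np.zeros((450,800,3),np.uint8);o[:,:510]=a;o[:210,515:795]=b;cv2.imwrite('pics/p3.png',o)"
```

```text
(no output)
```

View pics/p3.png

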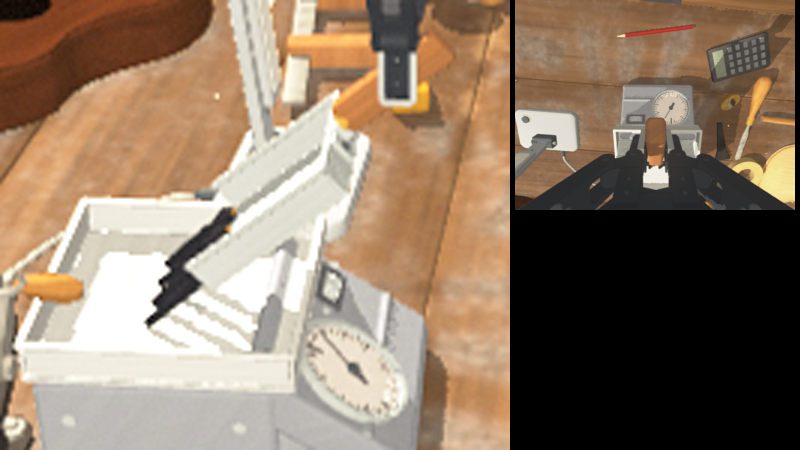

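Call:
{"name": "arm_command", "arguments": {"steps": [-0.003, 0, -0.003, 0, 0, -0.005, 0, -0.005, 0, 0, -0.006, 0, -0.005, 0, 0, -0.006, 0, -0.005, 0, 0, 0, 0, 0, 0, 0]}}

```text
t: 25.72
tool_pos: [422.5, 63.5, 218.0]
tcp_rot: [0.134, -3.138, -0.0]
wrist_force: [0.3, 0.1, -1.2]
width: 15.1
grasp_force: 58.5
```

```bash
cat >> h.py <<'E'
def pegs(n='side'):
    s=snapshot(n)
    for x in nets.masks_of(s,'peg_1')[:5]:
        c=x['region'].nonzero();u,v=c[1].mean(),c[0].mean();print(round(x['p'],2),np.round(x['extent']),x['region'].sum(), inS(onz(s,u,v,92)).round(0))
    hs=s['color'].max(2);m=(hs<70)[180:300,170:300].astype(np.uint8);n,l,st_,ce=cv2.connectedComponentsWithStats(m)
    for i in range(1,n):
        if st_[i,4]>15:print('dark',st_[i]+[170,180,0,0,0],inS(onz(s,ce[i][0]+170,ce[i][1]+180,91)).round(0))
E
python3 -c "
from h import *
look();pegs()"
```

```text
t 25.73 tcp [422.5  63.5 218. ] yawY 1.656 zax [-0. -0. -1.] F [ 0.3  0.1 -1.2] w 15.1 g 58.5 q [-0.04  0.1  -0.29  1.18 -0.   -0.13]
scoop mask p 0.63 ext [224.9 183.2 311.5 263.2] area 1973
tilt [(0.93, 42), (0.96, 43), (1.03, 44)]
side mouth scale [-54.   2. 106.]
0.62 [209. 249. 236. 257.] 98 [[-19. -24.  92.]]
0.54 [202. 269. 238. 279.] 165 [[-25.  39.  92.]]
0.46 [202. 263. 227. 271.] 112 [[-15.  19.  92.]]
dark [286 180  14  27 179] [[-145. -304.   91.]]
dark [207 252  25   4  52] [[-14. -27.  91.]]
dark [205 258  20   4  40] [[-10.  -5.  91.]]
dark [202 265  25   4  66] [[-13.  16.  91.]]
dark [200 271  34   5  90] [[-26.  37.  91.]]
```

Call:
{"name": "arm_command", "arguments": {"steps": [-0.005, 0, 0.005, 0, 0, -0.01, 0, 0.015, 0, 0, -0.01, 0, 0.02, 0, 0, -0.005, -0.015, 0.01, 0.05, 0, 0, -0.03, 0, 0.12, 0]}}

```text
t: 26.55
tool_pos: [393.1, 18.5, 269.5]
tcp_rot: [-0.407, 3.113, -0.001]
wrist_force: [-0.0, -0.4, -1.3]
width: 15.2
grasp_force: 58.7
```

Call:
{"name": "arm_command", "arguments": {"steps": [0.002, -0.035, 0, 0.12, 0, 0.002, -0.035, 0, 0.12, 0, 0.003, -0.035, 0, 0.12, 0, 0.003, -0.035, 0, 0.12, 0, 0.003, -0.035, 0, 0.12, 0]}}

```text
t: 27.18
tool_pos: [406.0, -157.7, 268.7]
tcp_rot: [-1.308, 2.856, -0.001]
wrist_force: [1.1, 0.0, -1.1]
width: 14.8
grasp_force: 58.6
```

Call:
{"name": "arm_command", "arguments": {"steps": [0.003, -0.035, 0, 0.12, 0, 0.002, -0.035, -0.02, 0.12, 0, 0, -0.035, -0.04, 0.12, 0, 0, -0.01, -0.04, 0.12, 0, 0, 0, 0, 0.055, 0]}}

```text
t: 27.8
tool_pos: [409.8, -271.3, 165.9]
tcp_rot: [2.013, -2.411, -0.007]
wrist_force: [0.4, 1.5, -0.3]
width: 15.2
grasp_force: 58.9
```

```bash
python3 -c "
from h import *
look();pegs()"
```

```text
t 27.8 tcp [ 409.8 -271.3  165.9] yawY 2.963 zax [-0.003  0.003 -1.   ] F [ 0.4  1.5 -0.3] w 15.2 g 58.9 q [-0.75  0.24 -0.26  1.07 -0.   -2.14]
scoop mask p 0.87 ext [284.3 137.1 334.1 220.7] area 2310
tilt [(0.51, 46), (0.52, 45), (0.54, 44)]
side mouth scale [-177. -236.   47.]
0.69 [209. 251. 245. 258.] 136 [[-27. -23.  92.]]
0.58 [205. 260. 240. 264.] 159 [[-26.  -2.  92.]]
0.56 [203. 268. 239. 277.] 146 [[-24.  40.  92.]]
0.55 [201. 264. 235. 273.] 179 [[-24.  19.  92.]]
dark [207 252  32   6  79] [[-26. -26.  91.]]
dark [205 258  27   6  60] [[-18.  -4.  91.]]
dark [200 265  36  11 171] [[-23.  27.  91.]]
```

Call:
{"name": "arm_command", "arguments": {"steps": [0, 0, -0.025, 0, 0, 0, 0, -0.02, 0, 0, 0, 0, -0.005, 0, 0.18, 0, 0, 0, 0, 0.184, 0, 0, 0, 0, 0.186]}}

```text
t: 28.62
tool_pos: [411.6, -271.8, 119.2]
tcp_rot: [-2.012, 2.413, -0.002]
wrist_force: [0.5, -0.5, -2.4]
width: 15.8
grasp_force: 5.5
```

Call:
{"name": "arm_command", "arguments": {"steps": [0, 0, -0.004, 0, 0.186, -0.001, -0.006, -0.006, 0, 0.186, -0.001, -0.006, -0.006, 0, 0.186, -0.001, -0.006, -0.006, 0, 0.186, -0.001, -0.006, -0.007, 0, 0.186]}}

```text
t: 29.25
tool_pos: [407.0, -295.9, 88.7]
tcp_rot: [-2.012, 2.413, 0.001]
wrist_force: [0.0, 1.3, -1.7]
width: 15.8
grasp_force: 5.2
```

```bash
python3 -c "
from h import *
look()"
```

```text
t 29.25 tcp [ 407.  -295.9   88.7] yawY 2.961 zax [-0.  0. -1.] F [ 0.   1.3 -1.7] w 15.8 g 5.2 q [-0.79  0.32 -0.38  0.87  0.   -2.18]
scoop mask p 0.7 ext [281.8 162.2 334.7 237.8] area 2164
tilt [(0.5, 33), (0.51, 32), (0.51, 31)]
side mouth scale [-174. -234.   -5.]
```

Call:
{"name": "arm_command", "arguments": {"steps": [-0.001, -0.006, -0.009, 0, 0.186, -0.001, -0.006, -0.009, 0, 0.186, -0.001, -0.005, -0.009, 0, 0.186, -0.001, -0.005, -0.01, 0, 0.186, 0, -0.003, -0.009, 0, 0.186]}}

```text
t: 29.98
tool_pos: [403.0, -320.9, 42.5]
tcp_rot: [2.012, -2.413, -0.0]
wrist_force: [0.2, 0.0, -0.1]
width: 15.9
grasp_force: 5.2
```

Call:
{"name": "arm_command", "arguments": {"steps": [-0.001, -0.003, -0.01, 0, 0.186, 0, -0.002, -0.01, 0, 0.186, 0, -0.001, -0.008, 0, 0.186, 0, 0, -0.005, 0, 0.186, 0, 0, 0, 0, 0.186]}}

```text
t: 30.6
tool_pos: [402.1, -326.4, 10.0]
tcp_rot: [-2.012, 2.413, 0.001]
wrist_force: [0.5, 0.6, -0.3]
width: 16.2
grasp_force: 4.8
```

```bash
python3 -c "
from h import *
look(('side','top'))"
```

```text
t 30.6 tcp [ 402.1 -326.4   10. ] yawY 2.961 zax [-0.  0. -1.] F [ 0.5  0.6 -0.3] w 16.2 g 4.8 q [-0.84  0.42 -0.46  0.68  0.   -2.23]
scoop mask p 0.63 ext [283.3 189.2 335.9 239.6] area 1452
tilt [(0.42, 0), (0.45, 1), (0.47, 2)]
side mouth scale [-171. -225.    3.]
scoop mask p 0.73 ext [326.8 198.8 375.8 235.8] area 1024
tilt [(1.72, 0), (1.74, -7), (1.74, -6)]
top mouth scale [-171. -225.    3.]
```

Call:
{"name": "arm_command", "arguments": {"steps": [0, 0, -0.002, 0, 0.186, 0, 0, 0, 0, 0.25, 0, 0, 0, 0, 0.45, 0, 0, 0, 0, 0.45, 0, 0, 0.02, 0, 0.45]}}

```text
t: 31.42
tool_pos: [401.6, -325.8, 27.6]
tcp_rot: [-2.012, 2.413, 0.004]
wrist_force: [-1.5, -0.6, 0.7]
width: 38.8
grasp_force: 0.0
```

Call:
{"name": "arm_command", "arguments": {"steps": [0, 0, 0.04, 0, 0.45, 0, 0, 0.05, 0, 0.45, 0, 0, 0.05, 0, 0.45, 0, 0, 0.04, 0, 0.45, 0, 0, 0, 0, 0.45]}}

```text
t: 32.05
tool_pos: [403.1, -327.4, 210.9]
tcp_rot: [-2.012, 2.412, -0.008]
wrist_force: [-0.4, -0.6, -0.1]
width: 38.4
grasp_force: 0.0
```

```bash
python3 - <<'E'
from h import *
st();d=snapshot("side");t=snapshot("top");w=snapshot("wrist")
for s,a in((d,1),(t,1)):
    for x in nets.masks_of(s,"scoop")[:2]:
        p,f=fit([s],[x["region"]],SCOOP,[421,-221,1.391]);print(round(x["p"],2),np.round(x["extent"]),p.round(2),round(f,1))
L=nets.masks_of(w,"scoop");print(np.round(L[0]["extent"]),proj(w,T(np.vstack(SCOOP),[421,-221,1.391])).round(0)[[0,1,6,7,8,13]].tolist())
for l in("calculator","tailpiece","wax_block","thumb_plane"): print(l,[(round(x["p"],2),np.round(x["extent"]).tolist()) for x in nets.find_in(d,l)[:1]])
pegs()
c,a,b,im=polar(d);print("dial(side)",c,a[:2],b[:2])
E
```

```text
t 32.05 tcp [ 403.1 -327.4  210.9] yawY 2.961 zax [ 0.003 -0.004 -1.   ] F [-0.4 -0.6 -0.1] w 38.4 g 0.0 q [-0.84  0.26 -0.11  1.2   0.   -2.23]
0.94 [284. 190. 334. 239.] [ 421.33 -214.14    1.39] 8.3
0.74 [321. 198. 375. 239.] [ 427.2  -215.06    1.47] 184.1
[237. 157. 326. 324.] [[241.0, 227.0], [238.0, 234.0], [319.0, 308.0], [321.0, 318.0], [274.0, 150.0], [274.0, 229.0]]
calculator [(0.68, [291.0, 337.0, 352.0, 401.0])]
tailpiece [(0.76, [164.0, 357.0, 231.0, 375.0])]
wax_block [(0.77, [280.0, 186.0, 292.0, 203.0])]
thumb_plane [(0.58, [249.0, 349.0, 271.0, 376.0])]
0.67 [201. 263. 240. 271.] 159 [[-26.  19.  92.]]
0.63 [203. 270. 238. 280.] 152 [[-26.  39.  92.]]
0.48 [209. 250. 244. 259.] 141 [[-26. -24.  92.]]
dark [207 252  32   6  77] [[-26. -26.  91.]]
dark [205 258  32   6  70] [[-22.  -3.  91.]]
dark [200 265  36  11 173] [[-23.  28.  91.]]
dial(side) (200, 200, 171) [(3.11, 146), (-3.14, 150)] [(0.15, 155), (0.95, 155)]
```

```bash
python3 - <<'E'
from h import *
t=snapshot("top");c,a,b,im=polar(t);print(c,a[:2],b[:3])
print(r.hand_in())
E
```

```text
(200, 200, 171) [(-2.74, 73), (-0.02, 98)] [(-0.02, 100), (-1.64, 118), (1.4, 119)]
the job is handed in; nothing more can be done
None
```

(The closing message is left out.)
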